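# Settle the twin-dish stage top onto the sprung ball seats of the colony imager

## Task

Pick up the loose stage top by its black handle and, keeping it level, lower it onto the imager's sprung seat table and work it about lightly until all three ball feet drop into their seats (the lone foot in the round cone, the other two in the groove and the square flat-bottomed pocket), then let go. Once it sits freely in all three seats, bed it in by pushing it gently down: the sprung table should give about 6 mm, held for a moment, and at no time more than 9 mm. Leave the stage top sitting in its seats, let the table spring back up, and leave the other things on the bench where they are.

Things in the scene. Friction and masses are not known exactly. Their poses are not given: they have to be found in the camera images.
- stage: Loose stage top, 0.4 kg: aluminium plate 150 (x) x 124 (y) x 7 mm on three steel ball feet, a fixed clear dish 36 mm wide, 10 mm tall at x = +-50 mm. Origin: under its middle, level with the balls' undersides; z up. Plate from z = 20 to 27 mm. Black handle bar in the middle: 44 mm (x) x 16 mm (y), z = 27 to 72 mm; pinch across y. Starts standing on the bench (the dark mat is only looks).
- foot_cone (a point): Centre of the lone ball foot (17 mm diameter) at x = 50, y = 0, z = 8.5 mm of the stage top. Its seat: the round cone, 16.4 mm across, walls 55 deg from level, at x = 50, y = 0 mm from the seat table's middle. A ball within about 7 mm of its seat's middle drops in, but may stick part-way on a wall until nudged towards the middle.
- foot_groove (a point): Centre of the ball foot (17 mm) at x = -35, y = 45, z = 8.5 mm of the stage top. Its seat: the V groove along x, 36 mm long, 16.4 mm wide, walls 55 deg from level, at x = -35, y = 45 mm from the seat table's middle.
- foot_flat (a point): Centre of the ball foot (17 mm) at x = -35, y = -45, z = 8.5 mm of the stage top. Its seat: the square pocket, 32 x 32 mm, flat floor 5.4 mm deep, at x = -35, y = -45 mm from the seat table's middle.
- handle_top (a point): Middle of the flat top of the handle, at z = 72 mm of the stage top. Ball centres stand 72.5 mm above the base's underside with the feet on the table's flat face, 67.1 mm when settled in the seats (table up).
- base: Imager base, fixed: white casing 190 (x) x 170 (y) mm, 30 mm tall; origin under its middle, z up. Over it floats the aluminium seat table, 150 (x) x 140 (y) mm, face 64 mm above the bench, axes as the base's but clamped off-centre: up to 16 mm in the base's x and in y, turned up to 0.03 rad. That offset is in no reading: see or feel for it. Stage top's x must point along the base's x.
- seat_table (a joint): How far the seat table is pressed down on its springs, m (0 = up; hard stop at 0.012). It moves only straight up and down, not until pushed with 5 N in all, then 1.5 N more per mm (6 mm: 14 N; 9 mm: 18.5 N; the stage top's own weight of 4 N is part of this and alone does not move it).
- dish_stack: Stack of five closed culture dishes 90 mm across, 78 mm tall; origin under its middle. Leave alone.
- dish_single: One closed culture dish 90 mm across, 15 mm tall; origin under its middle. Leave alone.
- vial0: Capped glass vial 23 mm across, 46 mm tall, standing between stage top and imager; origin under its middle. Leave alone.
- vial1: Second vial, as vial0, farther from the robot. Leave alone.
- reagent: Bottle 60 mm across, 130 mm tall with a red cap; origin under its middle. Leave alone.
- swab_jar: Jar 70 mm across, 110 mm tall, red lid; origin under its middle. Leave alone.

How it is judged:
By the outcome, as a careful person would: the job done as asked, in the order asked, and still so for the second after the job is handed in, with the robot touching nothing.
It also fails if it takes over 72 s, if anything falls off the work surface, if the arm or the gripper's body presses on something with over 40 N, if the wrist force passes 120 N, or if a joint passes its speed limit or range.

## Robot

A 7-joint arm with a two-finger parallel gripper is mounted at the origin on the work surface. World frame = base frame: x ahead of the robot, y to its left, z up, the work surface at z = 0. Lengths are in m, angles in rad, forces in N, time in s.
With the tool pointing down it reaches from about 0.35 to 0.9 m from the base axis. Payload 8.1 kg.
Tool frame: the origin (TCP) lies on the centre line of the jaws, within the pads' length; the fingertips stand 19 mm ahead of it and the grasp point (between the pads) is the TCP; z points along the fingers, y is the direction in which the jaws open and shut (so a half turn about z gives the same grasp; the last joint's range is limited). The gripper opens to 92 mm and grips with 3 to 60 N. Pads are 19 mm wide; open, the fingers measure 130 mm over their backs; the gripper's body (75 mm by 190 mm) begins 47 mm behind the grasp point.
Start: joints at [-1.417, 0.434, 0.025, 1.573, -0.012, 1.134, -0.075], TCP at [0.159, 0.605, 0.246] pointing down, gripper open.
Joint ranges: [-2.62, 2.62], [-0.44, 2.09], [-1.27, 1.32], [0.08, 2.57], [-1.32, 4.46], [0.12, 2], [-2.74, 2.74]. Speed limits (rad/s): [2.22, 2.22, 3.01, 3.01, 3.14, 3.14, 3.14].

## Interface

Orientations are given as a rotation vector (axis times angle).
In Python, from cell import monitor, imaging, workorder, outline_of gives the robot as it stands.
- The arm moves only by the tool move_arm, never from a script. Its argument "series" is a list of rows, each a list of 6 numbers: the shift along the world's x, y, z in cm, then the turn, a rotation vector about the world's x, y, z in degrees. A call has 1 to 8 rows; each row shifts and turns the commanded pose from where the row before left it; what a row does not reach is not made up. A row lasts 1/10 s, in which the tool goes at most 50 mm and 8.59 degrees, less where a joint would pass 70% of its speed; a pose out of reach is approached as far as the arm can. A call with a gripper value outside its range is refused whole. "grip" is the opening, from 0 (shut) to 1 (fully open), set as the call begins (left out, the last holds). The fingers move at their own pace and stop on an object; "force" is the grip in N (left out, the last holds). Time passes only in rows, so rows that do not move let the fingers close. It gives the time, the measured TCP pose, the force and the opening at its end, in the units of the state.
- monitor.observe(): the state, without advancing time (a new reading comes with each control period).
- imaging.get_image(name): name is "side" or "top" or "wrist"; returns a dict with "color" (384x512x3 uint8, red, green, blue), "fx", "fy", "cx", "cy" (pixels), "dist_coeffs" ([k1, k2, p1, p2, k3] as OpenCV has them; the pictures are not rectified), "rvec" (rotation vector, rad) and "tvec" (3), from world to camera coordinates, as OpenCV has them; the wrist camera has in their place "mount" (4x4, takes a point from camera to tool coordinates, whose origin is the TCP and whose axes are the flange's). Camera axes: x right, y down, z forward; pixel columns grow to the right and rows downward; lengths in m; the calibration is good to about 2 mm. A picture is of the moment at which its call begins: read the wrist's pose just before it. There is no depth.
- workorder.sign_off(): hands the job in, once; it reports no verdict.
Trained networks look in the newest picture that a camera, given by its name, has taken for a name from the list of things; names that differ only in an ending like _2 or _b are one class to them, and where a whole thing is asked for, a point or a joint stands for the part that bears it (a point fixed in the world has none). Each returns a list of dicts, best first, with "p" (0 to 1); they miss things now and then, are a little off and sometimes report something else, mostly with a low value. They report only what shows in the picture. A call takes as long as a camera call.
- outline_of(camera, thing): "mask" (384x512 bool, what is visible of it) and "rect" ([left, top, width, height] in pixels, round what is visible of it).
The state is a dict: "clock": time; "joints": joint angles; "dq": joint speeds; "joint_efforts": joint torques, N m; "position": TCP position; "ee_rot": TCP orientation; "force": force on the tool from outside, world axes, zero at the start; "ft_torque": the same for the moment, N m; "width": opening from 0.0 (shut) to 1.0 (fully open).
Only numpy, scipy, OpenCV 4.12 (cv2) and the standard library are available. Lean on these libraries where they do the work, as an engineer would, in place of code of your own. Each camera call takes 0.05 s, during which the arm holds its last target. There are 200 camera calls.

## Working session

There is one attempt and no reset: what is moved stays moved. The work goes in short steps, Python scripts to look and compute and a tool call to move; the robot and the scene stay as the last step left them, time stands still between calls to the robot, and variables do not carry over. Pictures are saved under pics/ and viewed, about 8 in all and at most 12, crops included, and the job is handed in when it is done.

Besides the shell and the picture viewer there is one more tool, called after ">>>" as name(argument=value, ...), one argument or row to a line, values as JSON. move_arm: Moves the arm, as the interface text tells. Its arguments: {"type":"object","properties":{"series":{"type":"array"},"grip":{"type":"number"},"force":{"type":"number"}},"required":["series"]}

```bash
mkdir -p pics; ls; cat > h.py <<'E'
import numpy as np,cv2
from cell import monitor,imaging,workorder,outline_of
R=lambda v:cv2.Rodrigues(np.array(v,float))[0]
def cam(n):
    s=monitor.observe();im=imaging.get_image(n)
    K=np.array([[im['fx'],0,im['cx']],[0,im['fy'],im['cy']],[0,0,1]]);d=np.array(im['dist_coeffs'],float)
    if 'mount' in im:
        T=np.eye(4);T[:3,:3]=R(s['ee_rot']);T[:3,3]=s['position'];T=T@np.array(im['mount'])
        Rc=T[:3,:3];o=T[:3,3]
    else:
        Rc=R(im['rvec']).T;o=-Rc@np.array(im['tvec']).ravel()
    return dict(img=im['color'],K=K,d=d,R=Rc,o=o)
def unproj(c,uv,z):
    p=cv2.undistortPoints(np.array(uv,float).reshape(-1,1,2),c['K'],c['d']).reshape(-1,2)
    r=np.c_[p,np.ones(len(p))]@c['R'].T
    return c['o']+r*((z-c['o'][2])/r[:,2])[:,None]
def proj(c,P):
    Rw=c['R'].T
    return cv2.projectPoints(np.array(P,float).reshape(-1,1,3),cv2.Rodrigues(Rw)[0],-Rw@c['o'],c['K'],c['d'])[0].reshape(-1,2)
def save(c,n,s=1):
    cv2.imwrite('pics/'+n+'.png',cv2.resize(c['img'][:,:,::-1],None,fx=s,fy=s,interpolation=cv2.INTER_CUBIC))
E
python3 - <<'E'
from h import *
np.set_printoptions(precision=4,suppress=True)
s=monitor.observe();print({k:np.round(v,3) for k,v in s.items()})
cs={n:cam(n) for n in('top','side')}
for n,c in cs.items(): print(n,c['o'],c['R'][:,2])
cv2.imwrite('pics/a.png',np.vstack([cs['top']['img'],cs['side']['img']])[:,:,::-1])
cv2.imwrite('pics/a.png',cv2.resize(np.hstack([cs['top']['img'],cs['side']['img']])[:,:,::-1],(800,300)))
save(cs['top'],'top',1.5)
for n in cs:
  for t in ['stage','handle_top','base','seat_table','vial0','vial1','dish_stack','dish_single','reagent','swab_jar']:
    r=outline_of(n,t)
    print(n,t,[(round(q['p'],2),q['rect'],unproj(cs[n],[np.argwhere(q['mask'])[:,::-1].mean(0)],0.03)[0]) for q in r[:2]])
E
```

```text
pics
{'clock': np.float64(0.0), 'joints': array([-1.417,  0.435,  0.025,  1.574, -0.012,  1.134, -0.075]), 'dq': array([ 0.001,  0.001, -0.001, -0.   ,  0.   ,  0.002,  0.001]), 'joint_efforts': array([ -0.   , -66.785,   0.985, -31.447,  -0.06 ,   0.043,   0.   ]), 'position': array([0.159, 0.604, 0.245]), 'ee_rot': array([-0.402, -3.116,  0.002]), 'force': array([ 0.575, -0.207, -0.457]), 'ft_torque': array([ 0.004, -0.   ,  0.029]), 'width': np.float64(1.001)}
top [ 0.3421 -0.0297  1.4772] [ 0.2022  0.0154 -0.9792]
side [ 0.0834 -0.7886  0.6502] [ 0.4789  0.7018 -0.5274]
top stage [(0.67, [283.4, 204.4, 54.1, 54.6], array([ 0.5225, -0.1748,  0.03  ]))]
top handle_top [(0.87, [286.1, 202.7, 50.3, 59.7], array([ 0.5235, -0.1766,  0.03  ]))]
top base []
top seat_table [(0.71, [182.4, 190.8, 55.0, 58.5], array([0.5438, 0.1533, 0.03  ]))]
top vial0 [(0.52, [251.6, 186.1, 7.7, 8.1], array([0.6497, 0.0097, 0.03  ]))]
top vial1 [(0.52, [251.6, 186.1, 7.7, 8.1], array([0.6497, 0.0097, 0.03  ]))]
top dish_stack [(0.83, [339.1, 155.6, 29.5, 29.2], array([ 0.7367, -0.3152,  0.03  ]))]
top dis
[... 474 characters left out ...]
 32.6], array([0.5585, 0.1848, 0.03  ]))]
side vial0 [(0.58, [179.6, 216.1, 13.0, 20.3], array([ 0.4071, -0.0015,  0.03  ])), (0.21, [222.4, 223.5, 65.8, 49.6], array([ 0.5152, -0.1856,  0.03  ]))]
side vial1 [(0.58, [179.6, 216.1, 13.0, 20.3], array([ 0.4071, -0.0015,  0.03  ])), (0.21, [222.4, 223.5, 65.8, 49.6], array([ 0.5152, -0.1856,  0.03  ]))]
side dish_stack [(0.6, [335.3, 219.2, 34.9, 46.5], array([ 0.7484, -0.2969,  0.03  ]))]
side dish_single [(0.74, [282.1, 181.7, 24.8, 19.5], array([ 0.7773, -0.0147,  0.03  ]))]
side reagent [(0.57, [214.6, 127.1, 9.7, 33.9], array([0.7441, 0.4294, 0.03  ]))]
side swab_jar [(0.57, [341.1, 253.9, 36.7, 50.0], array([ 0.6627, -0.4097,  0.03  ]))]
```

View pics/top.png

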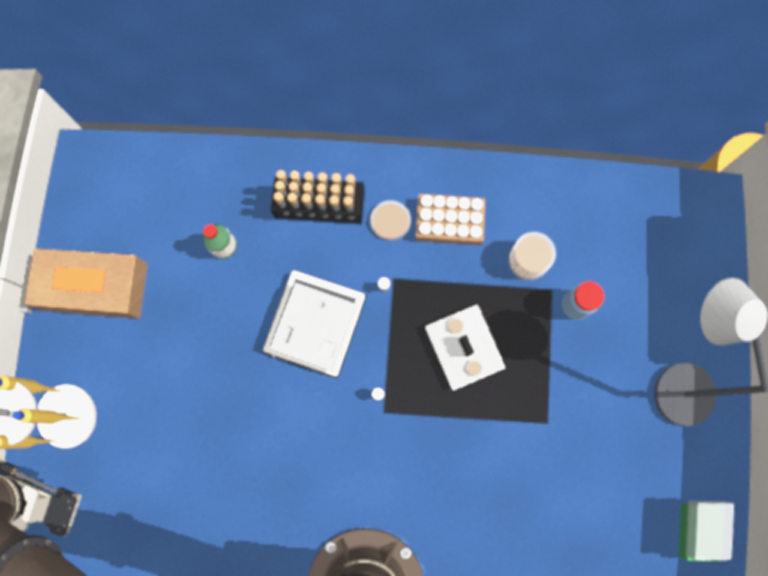

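The top view shows the imager at about (315,325) and the stage with its black handle at (466,346). Vials stand at (384,284) and (378,394). The base x axis points up and slightly right, with the cone at (322,305) and the groove at (290,335). I'll move over the imager for a close look.

>>> move_arm(
  series=[
    [3.1,-3.8,0.9,0,0,0],
    [3.1,-3.8,0.9,0,0,0],
    [3.1,-3.8,0.9,0,0,0],
    [3.1,-3.8,0.9,0,0,0],
    [3.1,-3.8,0.9,0,0,0],
    [3.1,-3.8,0.9,0,0,0],
    [3.1,-3.8,0.9,0,0,0],
    [3.1,-3.8,0.9,0,0,0],
  ],
)

```text
clock: 1.9
position: [0.4077, 0.2988, 0.3185]
ee_rot: [0.402, 3.115, 0.001]
force: [1.4, 0.8, -0.4]
width: 0.999
```

>>> move_arm(
  series=[
    [2.8,-3.8,0,0,0,0],
    [2.8,-3.8,0,0,0,0],
    [2.8,-3.8,0,0,0,0],
    [1.0,-2,0,0,0,0],
    [0,0,0,0,0,0],
  ],
)

```text
clock: 2.4
position: [0.5025, 0.1623, 0.3179]
ee_rot: [0.413, 3.113, -0.002]
force: [-0.4, -0.0, -0.1]
width: 0.999
```

```bash
python3 - <<'E'
from h import *
np.set_printoptions(precision=4,suppress=True)
s=monitor.observe();print(s['position'],s['ee_rot'],s['joints'],s['force'])
c=cam('wrist');print(c['o'],c['R'][:,2],c['K'])
for z in (0.064,0.02):print(unproj(c,[[256,192],[0,0],[511,0],[511,383],[0,383]],z))
save(c,'w1',1.5)
for t in ['base','seat_table','stage']:
    print(t,[(round(q['p'],2),q['rect']) for q in outline_of('wrist',t)[:2]])
E
```

```text
[0.5025 0.1623 0.3179] [ 0.4128  3.1132 -0.0019] [-0.6632  0.2184  0.3082  1.717  -0.0684  1.2164  0.969 ] [-0.3929 -0.0462 -0.1351]
[0.4265 0.1822 0.4566] [ 0.286  -0.0781 -0.955 ] [[302.1923   0.     254.3507]
 [  0.     302.1923 193.9158]
 [  0.       0.       1.    ]]
[[ 0.542   0.153   0.064 ]
 [ 0.2172 -0.09    0.064 ]
 [ 0.383   0.525   0.064 ]
 [ 1.0452  0.5313  0.064 ]
 [ 0.7868 -0.4271  0.064 ]]
[[ 0.555   0.1497  0.02  ]
 [ 0.1937 -0.1206  0.02  ]
 [ 0.3781  0.5634  0.02  ]
 [ 1.1145  0.5704  0.02  ]
 [ 0.8271 -0.4954  0.02  ]]
base [(0.93, [201.4, 122.8, 113.8, 127.4])]
seat_table [(0.91, [197.8, 129.6, 110.4, 112.8])]
stage [(0.82, [0.0, 170.7, 113.7, 72.2]), (0.25, [177.8, 258.0, 15.6, 14.2])]
```

View pics/w1.png

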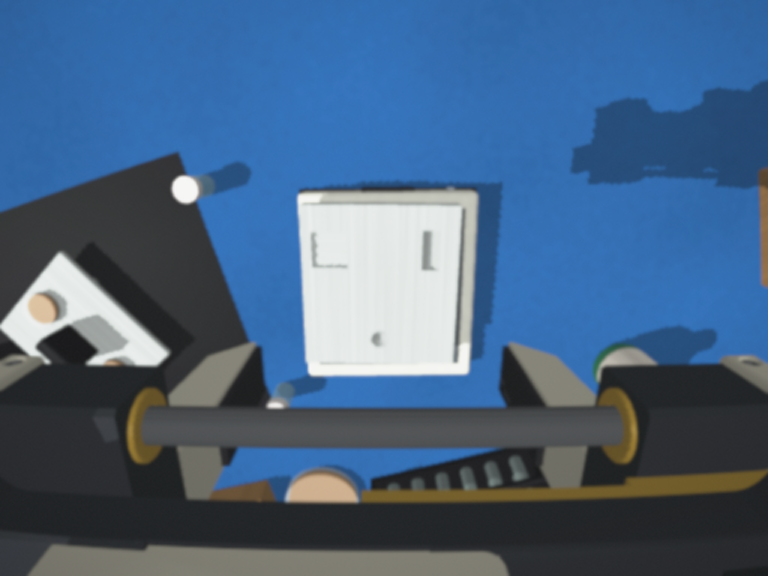

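The wrist view shows the seat table, with the cone at (377,339), the groove at (428,251) and the pocket corner at (313,267). I'll go closer for a precise fit.

>>> move_arm(
  series=[
    [1,-0.3,-4,0,0,0],
    [1,-0.3,-4,0,0,0],
    [1.2,-0.4,-4,0,0,0],
    [0,0,0,0,0,0],
    [0,0,0,0,0,0],
  ],
)

```text
clock: 3.1
position: [0.5321, 0.1575, 0.198]
ee_rot: [-0.4, -3.115, 0.001]
force: [-0.6, -0.1, 0.0]
width: 0.998
```

```bash
python3 - <<'E'
from h import *
np.set_printoptions(precision=4,suppress=True)
s=monitor.observe();print(s['position'],s['ee_rot'])
c=cam('wrist')
import pickle;pickle.dump(c,open('w2.pkl','wb'))
q=outline_of('wrist','seat_table');print([(a['p'],a['rect']) for a in q])
x,y,w,h=map(int,[150,80,220,200])
# rectified orthophoto at z=.064: 0.5mm/px, u->-y, v->-x
X0,Y0=0.66,0.27;px=0.0004
W=H=600
vv,uu=np.mgrid[0:H,0:W]
P=np.c_[(X0-vv*px).ravel(),(Y0-uu*px).ravel(),np.full(W*H,.064)]
m=proj(c,P).astype(np.float32).reshape(H,W,2)
o=cv2.remap(c['img'],m,None,cv2.INTER_CUBIC)
o=cv2.convertScaleAbs(o,alpha=1.0)
cv2.imwrite('pics/w2.png',o[:,:,::-1]);cv2.imwrite('ortho.png',o[:,:,::-1])
E
```

```text
[0.5321 0.1575 0.198 ] [-0.4002 -3.1146  0.0008]
[(0.71, [169.4, 113.8, 161.1, 153.3]), (0.61, [146.9, 298.6, 20.5, 19.2])]
```

View pics/w2.png

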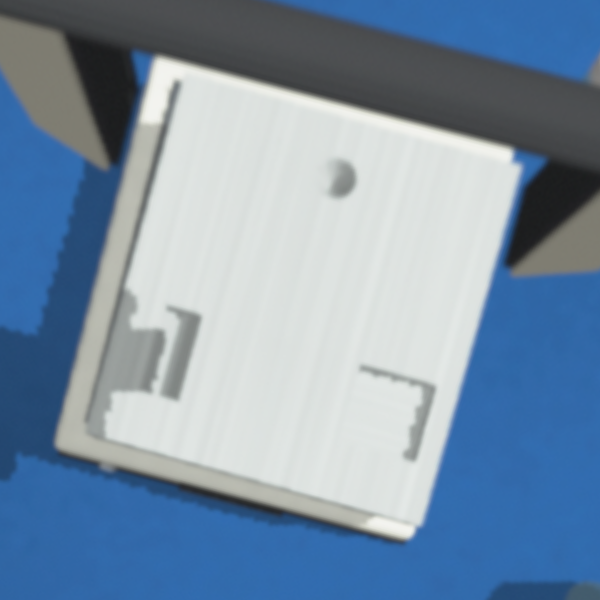

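The rectified view shows the table corners at (521,165), (417,525), (88,433) and (175,78). The cone is at (336,178), the pocket corner at (436,386) and the groove corner at (201,317). Next I'll fit these and crop the side view to see which way the stage's feet point.

```bash
python3 - <<'E'
from h import *
np.set_printoptions(precision=4,suppress=True)
A=np.array([[50,0],[-19,-61],[-19,-29],[-51,-61],[-17,36.8],[-17,53.2],[-53,36.8],[75,-70],[-75,-70],[75,70],[-75,70]],float)/1000
U=np.array([[336,178],[436,386],[360,367],[413,460],[201,317],[166,307],[180,400],[521,165],[417,525],[175,78],[88,433]],float)
B=np.c_[.66-U[:,1]*.0004,.27-U[:,0]*.0004]
def fit(A,B):
    a,b=A.mean(0),B.mean(0);u,_,v=np.linalg.svd((A-a).T@(B-b));r=v.T@np.diag([1,np.linalg.det(v.T@u.T)])@u.T
    return np.arctan2(r[1,0],r[0,0]),b-r@a,(B-((A-a)@r.T+b))*1e3
for k in (7,11):
    th,t,e=fit(A[:k],B[:k]);print(th,np.degrees(th),t);print(e)
c=cam('side');o=c['img'][200:300,190:320];cv2.imwrite('pics/s1.png',cv2.resize(o[:,:,::-1],None,fx=5,fy=5,interpolation=cv2.INTER_CUBIC))
E
```

```text
-0.27026500953695143 -15.48504439653026 [0.5403 0.149 ]
[[ 0.3454 -0.0337]
 [-0.0731  0.3299]
 [-1.0167 -0.1085]
 [ 1.1653  0.9864]
 [-0.5118  0.614 ]
 [-0.8904 -1.1907]
 [ 0.9814 -0.5975]]
-0.26293837551721855 -15.065259189162598 [0.5401 0.1494]
[[ 0.3767 -0.8057]
 [-0.3397  0.1633]
 [-1.0571 -0.3369]
 [ 0.9604  1.0459]
 [-0.0911  0.2445]
 [-0.3537 -1.5918]
 [ 1.4716 -0.7126]
 [-0.3697 -0.7136]
 [ 0.4748  1.8985]
 [-1.9584  2.4981]
 [ 0.8862 -1.6897]]
```

View pics/s1.png

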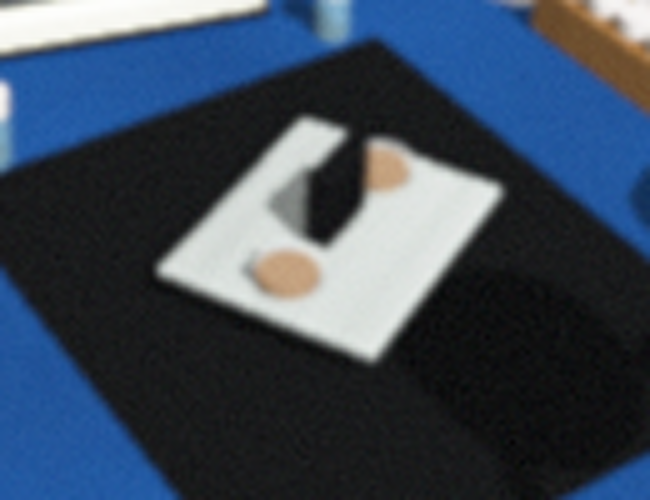

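The two dishes and the handle show, but the feet are hidden in shadow. I'll move over the stage, turning to match it.

>>> move_arm(
  series=[
    [-0.2,-4.2,0.3,0,0,4.75],
    [-0.2,-4.2,0.3,0,0,4.75],
    [-0.2,-4.2,0.3,0,0,4.75],
    [-0.2,-4.2,0.3,0,0,4.75],
    [-0.2,-4.2,0.3,0,0,4.75],
    [-0.2,-4.2,0.3,0,0,4.75],
    [-0.2,-4.2,0.3,0,0,4.75],
    [-0.2,-4.2,0.3,0,0,4.75],
  ],
)

```text
clock: 4.05
position: [0.5173, -0.1808, 0.2241]
ee_rot: [-0.64, 3.072, -0.001]
force: [0.4, -0.3, 0.0]
width: 1.001
```

>>> move_arm(
  series=[
    [0,0,0,0,0,0],
    [0,0,0,0,0,0],
  ],
)

```text
clock: 4.25
position: [0.5171, -0.1804, 0.2235]
ee_rot: [-0.629, 3.075, -0.001]
force: [-0.6, 1.0, -0.1]
width: 1.002
```

```bash
python3 - <<'E'
from h import *
np.set_printoptions(precision=4,suppress=True)
s=monitor.observe();print(s['position'],s['ee_rot'],s['joints'])
c=cam('wrist')
q=outline_of('wrist','handle_top');print([(a['p'],a['rect']) for a in q])
X0,Y0=0.62,-0.07;px=0.0004
W=500;H=500
vv,uu=np.mgrid[0:H,0:W]
def ortho(z):
    P=np.c_[(X0-vv*px).ravel(),(Y0-uu*px).ravel(),np.full(W*H,z)]
    return cv2.remap(c['img'],proj(c,P).astype(np.float32).reshape(H,W,2),None,cv2.INTER_CUBIC)
o=ortho(.027)
sd=cam('side')['img'][200:300,190:320];sd=(255*(sd/255.)**.4).astype(np.uint8)
sd=cv2.resize(sd,(300,231),interpolation=cv2.INTER_CUBIC)
g=np.zeros((500,800,3),np.uint8);g[:,:500]=(255*(o/255.)**.6);g[:231,500:]=sd
w=(255*(c['img']/255.)**.4).astype(np.uint8);g[250:475,500:]=cv2.resize(w,(300,225))
cv2.imwrite('pics/w3.png',g[:,:,::-1])
E
```

```text
[ 0.5171 -0.1804  0.2235] [-0.6289  3.0752 -0.0012] [ 0.0291  0.3296  0.2742  1.8126 -0.1043  1.0105  2.3188]
[(0.74, [195.5, 105.2, 116.3, 136.5])]
```

View pics/w3.png

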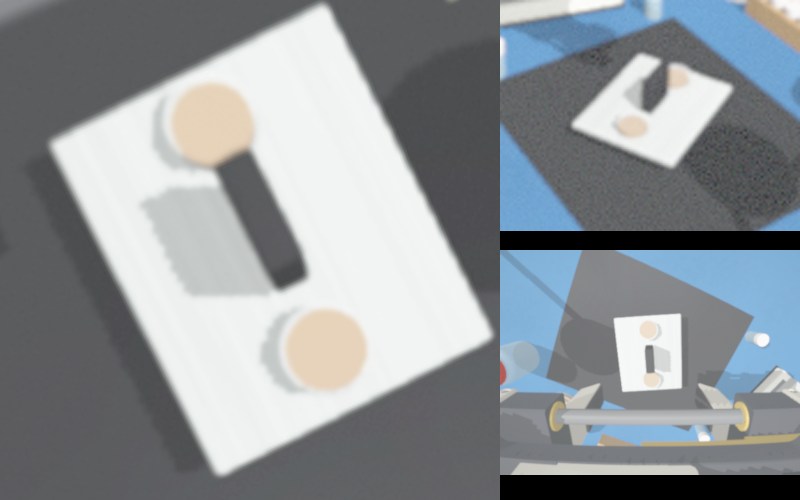

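The rectified view (z = 27 mm) puts the plate corners at (326,2), (493,338), (220,475) and (50,143). That gives centre (0.524,-0.179) and x axis at 26.7°, possibly flipped by 180°. The feet will show once it's lifted, so I'll go down and grip.

>>> move_arm(
  series=[
    [0.2,0.1,-4,0,0,1.2],
    [0.2,0.05,-4,0,0,1.2],
    [0.2,0,-4,0,0,1.2],
    [0.1,0,-3,0,0,0],
    [0,0,-1.5,0,0,0],
    [0,0,-0.45,0,0,0],
    [0,0,0,0,0,0],
  ],
)

```text
clock: 5.1
position: [0.524, -0.1768, 0.0521]
ee_rot: [0.732, -3.055, -0.001]
force: [-0.4, -0.6, -0.5]
width: 0.999
```

>>> move_arm(
  series=[
    [0,0,0,0,0,0],
    [0,0,0,0,0,0],
    [0,0,0,0,0,0],
    [0,0,0,0,0,0],
    [0,0,0,0,0,0],
    [0,0,0,0,0,0],
    [0,0,0,0,0,0],
    [0,0,0,0,0,0],
  ],
  grip=0,
  force=40,
)

```text
clock: 5.9
position: [0.5238, -0.178, 0.0522]
ee_rot: [0.73, -3.056, -0.0]
force: [-0.2, 0.7, -0.3]
width: 0.351
```

>>> move_arm(
  series=[
    [0,0,0,0,0,0],
    [0,0,0,0,0,0],
    [0,0,0,0,0,0],
    [0,0,0,0,0,0],
    [0,0,0,0,0,0],
  ],
)

```text
clock: 6.4
position: [0.5237, -0.178, 0.0522]
ee_rot: [0.73, -3.055, -0.0]
force: [0.0, 0.2, 0.1]
width: 0.173
```

>>> move_arm(
  series=[
    [0,0,1,0,0,0],
    [0,0,2,0,0,0],
    [0,0,3,0,0,0],
    [0,0,3,0,0,0],
    [0,0,3,0,0,0],
    [0,0,3,0,0,0],
    [0,0,0,0,0,0],
    [0,0,0,0,0,0],
  ],
)

```text
clock: 7.2
position: [0.5237, -0.1779, 0.2026]
ee_rot: [-0.73, 3.055, -0.0]
force: [-0.9, 0.5, -4.3]
width: 0.173
```

```bash
python3 - <<'E'
from h import *
np.set_printoptions(precision=4,suppress=True)
s=monitor.observe();print(s['position'],s['ee_rot'],s['joints'],s['force'],s['ft_torque'],s['width'])
c=cam('side');w=cam('wrist');t=cam('top')
u,v=proj(c,[.524,-.178,.2])[0].astype(int);print(u,v)
o=c['img'][v-50:v+50,u-65:u+65]
g=np.zeros((560,780,3),np.uint8)
g[:300,:390]=cv2.resize((255*(o/255.)**.6).astype(np.uint8),(390,300),interpolation=cv2.INTER_CUBIC)
g[:288,396:]=cv2.resize(w['img'],(384,288))
u,v=proj(t,[.524,-.178,.2])[0].astype(int)
g[310:,:390]=cv2.resize(t['img'][v-40:v+40,u-60:u+60],(390,250))
cv2.imwrite('pics/l1.png',g[:,:,::-1])
E
```

```text
[ 0.5237 -0.1779  0.2026] [-0.7301  3.0547 -0.0004] [ 0.0366  0.3606  0.2585  1.8235 -0.1098  0.9704  2.3813] [-0.9337  0.4953 -4.2606] [0.1067 0.0625 0.0131] 0.17309624861404033
259 188
```

View pics/l1.png

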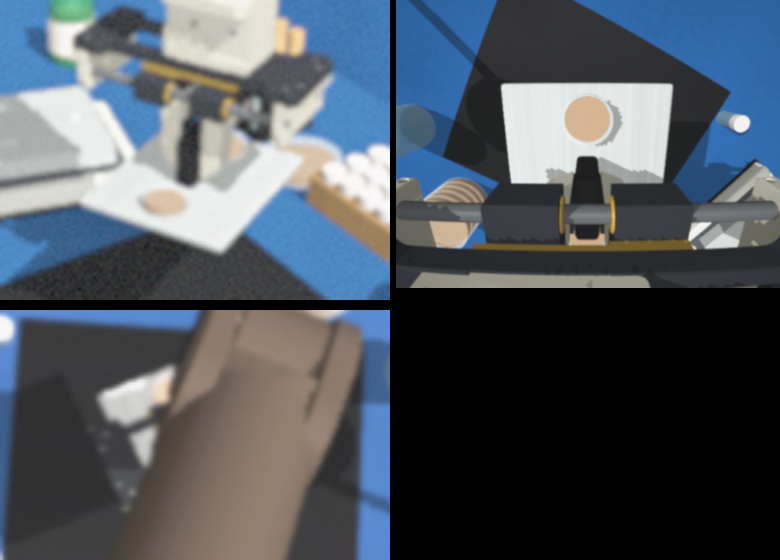

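The stage is gripped and lifted level, but its feet are still hidden from this side camera angle. I'll raise it so the side camera looks under the plate.

>>> move_arm(
  series=[
    [0,0,3,0,0,0],
    [0,0,4.8,0,0,0],
    [0,0,4.8,0,0,0],
    [0,0,4.8,0,0,0],
    [0,0,4.8,0,0,0],
    [0,0,4.8,0,0,0],
    [0,0,2,0,0,0],
    [0,0,0,0,0,0],
  ],
)

```text
clock: 8.15
position: [0.5246, -0.1784, 0.494]
ee_rot: [-0.729, 3.053, -0.003]
force: [0.5, -0.2, -3.3]
width: 0.173
```

```bash
python3 - <<'E'
from h import *
np.set_printoptions(precision=4,suppress=True)
s=monitor.observe();print(s['position'],s['ee_rot'],s['joints'],s['force'])
c=cam('side');T=s['position']
u,v=proj(c,T-np.array([0,0,.04]))[0].astype(int);print(u,v)
o=c['img'][v-35:v+35,u-50:u+50]
cv2.imwrite('pics/l2.png',cv2.resize((255*(o/255.)**.6).astype(np.uint8),None,fx=7,fy=7,interpolation=cv2.INTER_CUBIC)[:,:,::-1])
a=np.radians(26.7);Rz=np.array([[np.cos(a),-np.sin(a),0],[np.sin(a),np.cos(a),0],[0,0,1]])
for f in (1,-1):
    P=T+(np.array([[50,0,8.5],[-35,45,8.5],[-35,-45,8.5]])/1000*[f,f,1]-[0,0,.052])@Rz.T
    print(f,(proj(c,P)-[u-50,v-35])*7)
E
```

```text
[ 0.5246 -0.1784  0.494 ] [-0.7293  3.0527 -0.0026] [ 0.0044  0.2179  0.3039  1.2974 -0.065   1.6324  2.3371] [ 0.5255 -0.1922 -3.2941]
263 81
1 [[430.9528 221.6129]
 [158.1436 261.6132]
 [439.1268 311.9313]]
-1 [[268.5058 298.705 ]
 [545.5294 254.9212]
 [278.0654 210.6   ]]
```

View pics/l2.png

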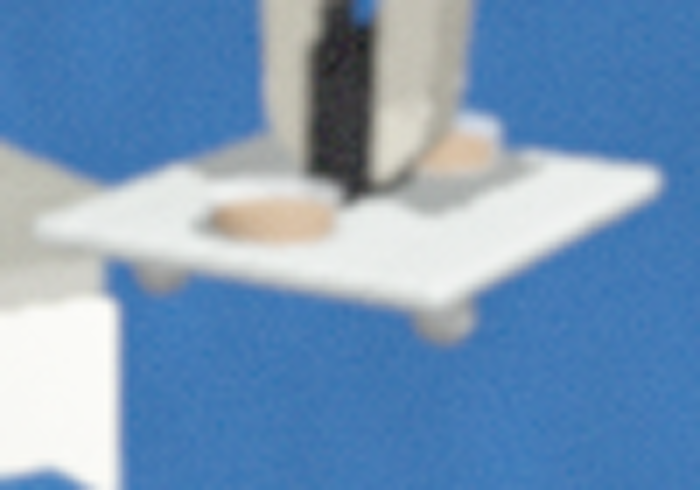

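The feet show at (160,275) and (445,320). That matches the prediction for stage x at +26.7°, so it isn't flipped. Now I'll carry it over the table, turning it -42.3°.

>>> move_arm(
  series=[
    [0.2,4.1,-2.7,0,0,-5.3],
    [0.2,4.1,-2.7,0,0,-5.3],
    [0.2,4.1,-2.7,0,0,-5.3],
    [0.2,4.1,-2.7,0,0,-5.3],
    [0.2,4.1,-2.7,0,0,-5.3],
    [0.2,4.1,-2.7,0,0,-5.3],
    [0.2,4.1,-2.7,0,0,-5.3],
    [0.2,4.1,-2.7,0,0,-5.2],
  ],
)

```text
clock: 9.0
position: [0.5377, 0.151, 0.2722]
ee_rot: [-0.427, -3.108, 0.004]
force: [0.5, -0.3, -3.1]
width: 0.174
```

>>> move_arm(
  series=[
    [0,0,-3,0,0,0],
    [0,0,-4,0,0,0],
    [0,0,-4,0,0,0],
    [0,0,-2,0,0,0],
    [0,0,0,0,0,0],
    [0,0,0,0,0,0],
  ],
)

```text
clock: 9.6
position: [0.5386, 0.1495, 0.1451]
ee_rot: [-0.421, -3.111, 0.002]
force: [-0.0, 0.5, -2.5]
width: 0.172
```

```bash
cat > st.py <<'E'
from h import *
def st():
    s=monitor.observe();r=R(s['ee_rot']);y=np.degrees(np.arctan2(r[1,1],r[0,1]))%180-90
    print('t',round(float(s['clock']),2),np.round(s['position']*1000,1),'yaw',round(y,2),'F',np.round(s['force'],1),'M',np.round(s['ft_torque'],2),'tilt',np.round(r[:2,2]*57.3,2),'w',round(float(s['width']),3))
if __name__=='__main__':
    np.set_printoptions(suppress=True);st()
E
python3 st.py; python3 - <<'E'
from h import *
s=cam('side');u,v=proj(s,[.54,.15,.09])[0].astype(int)
o=s['img'][v-35:v+35,u-50:u+50]
g=cv2.resize(o,(700,490),interpolation=cv2.INTER_CUBIC)
cv2.imwrite('pics/p1.png',g[:,:,::-1])
E
```

```text
t 9.6 [538.6 149.5 145.1] yaw -15.43 F [-0.   0.5 -2.5] M [ 0.03 -0.05 -0.04] tilt [-0.16 -0.07] w 0.172
```

View pics/p1.png

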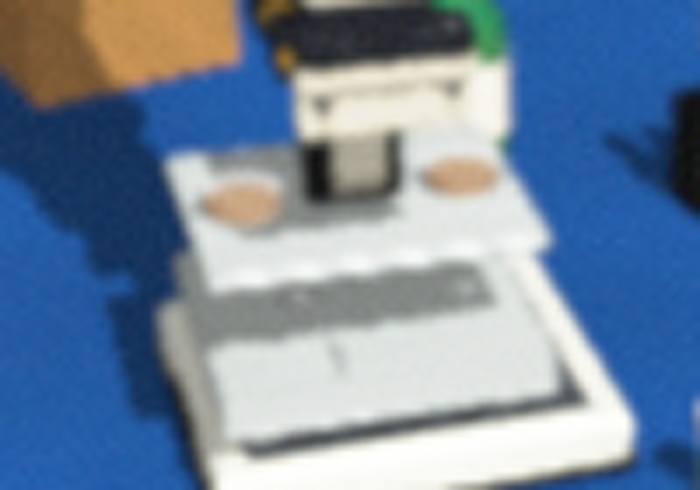

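The stage is level over the table, about 29 mm up. I'll lower it, correcting +2 mm in x.

>>> move_arm(
  series=[
    [0.1,0.05,-1,0,0,0],
    [0.1,0,-1,0,0,0],
    [0,0,-0.5,0,0,0],
    [0,0,0,0,0,0],
    [0,0,0,0,0,0],
  ],
)

```text
clock: 10.15
position: [0.5418, 0.1505, 0.1212]
ee_rot: [-0.421, -3.113, 0.0]
force: [0.6, 0.8, -2.7]
width: 0.172
```

```bash
python3 st.py; sleep 0; python3 st.py
```

```text
t 10.15 [541.8 150.5 121.2] yaw -15.42 F [ 0.6  0.8 -2.7] M [-0.    0.   -0.01] tilt [-0. -0.] w 0.172
t 10.15 [541.8 150.5 121.2] yaw -15.42 F [ 0.6  0.8 -2.7] M [-0.    0.   -0.01] tilt [-0. -0.] w 0.172
```

>>> move_arm(
  series=[
    [0,0,-0.1,0,0,0],
    [0,0,-0.1,0,0,0],
    [0,0,-0.1,0,0,0],
    [0,0,-0.1,0,0,0],
    [0,0,0,0,0,0],
    [0,0,0,0,0,0],
  ],
)

```text
clock: 10.75
position: [0.5418, 0.1505, 0.1173]
ee_rot: [-0.421, -3.113, -0.0]
force: [-0.8, -0.0, -3.4]
width: 0.172
```

```bash
python3 st.py
```

```text
t 10.75 [541.8 150.5 117.3] yaw -15.42 F [-0.8 -0.  -3.4] M [-0.    0.01  0.04] tilt [-0.  0.] w 0.172
```

>>> move_arm(
  series=[
    [0,0,-0.1,0,0,0],
    [0,0,-0.1,0,0,0],
    [0,0,0,0,0,0],
    [0,0,0,0,0,0],
  ],
)

```text
clock: 11.15
position: [0.5418, 0.1505, 0.1152]
ee_rot: [-0.421, -3.113, 0.0]
force: [-0.5, -0.0, -3.0]
width: 0.174
```

```bash
python3 st.py
```

```text
t 11.15 [541.8 150.5 115.2] yaw -15.42 F [-0.5 -0.  -3. ] M [ 0.   -0.02  0.04] tilt [-0. -0.] w 0.174
```

There's no contact yet. I'll centre it by -1.2 mm in x and go down slowly.

>>> move_arm(
  series=[
    [-0.12,-0.05,0,0,0,0],
    [0,0,-0.1,0,0,0],
    [0,0,0,0,0,0],
    [0,0,0,0,0,0],
  ],
)

```text
clock: 11.55
position: [0.5406, 0.15, 0.1142]
ee_rot: [0.421, 3.113, 0.0]
force: [-0.1, -0.3, -3.5]
width: 0.17
```

```bash
python3 st.py
```

```text
t 11.55 [540.6 150.  114.2] yaw -15.42 F [-0.1 -0.3 -3.5] M [-0.05 -0.01 -0.05] tilt [0. 0.] w 0.17
```

>>> move_arm(
  series=[
    [0,0,-0.1,0,0,0],
    [0,0,0,0,0,0],
    [0,0,0,0,0,0],
  ],
)

```text
clock: 11.85
position: [0.5406, 0.15, 0.1132]
ee_rot: [-0.421, -3.113, -0.0]
force: [-0.4, 1.0, -4.5]
width: 0.172
```

```bash
python3 st.py
```

```text
t 11.85 [540.6 150.  113.2] yaw -15.42 F [-0.4  1.  -4.5] M [-0.06  0.02 -0.  ] tilt [-0.  0.] w 0.172
```

>>> move_arm(
  series=[
    [0,0,-0.1,0,0,0],
    [0,0,0,0,0,0],
    [0,0,0,0,0,0],
  ],
)

```text
clock: 12.15
position: [0.5405, 0.15, 0.1122]
ee_rot: [-0.421, -3.113, 0.0]
force: [-0.9, -0.6, -2.1]
width: 0.173
```

```bash
python3 st.py
```

```text
t 12.15 [540.5 150.  112.2] yaw -15.42 F [-0.9 -0.6 -2.1] M [-0.02  0.07 -0.  ] tilt [-0.01  0.  ] w 0.173
```

>>> move_arm(
  series=[
    [0,0,-0.05,0,0,0],
    [0,0,0,0,0,0],
    [0,0,0,0,0,0],
  ],
)

```text
clock: 12.45
position: [0.5405, 0.15, 0.1119]
ee_rot: [0.421, 3.113, 0.0]
force: [-2.7, -0.3, 2.2]
width: 0.167
```

```bash
python3 st.py
```

```text
t 12.45 [540.5 150.  111.9] yaw -15.42 F [-2.7 -0.3  2.2] M [-0.14  0.31 -0.01] tilt [0.   0.01] w 0.167
```

>>> move_arm(
  series=[
    [0,0,-0.05,0,0,0],
    [0,0,0,0,0,0],
    [0,0,0,0,0,0],
  ],
)

```text
clock: 12.75
position: [0.5405, 0.1501, 0.1113]
ee_rot: [-0.421, -3.113, -0.0]
force: [-2.8, 0.2, 2.9]
width: 0.173
```

```bash
python3 st.py
```

```text
t 12.75 [540.5 150.1 111.3] yaw -15.42 F [-2.8  0.2  2.9] M [-0.12  0.41 -0.05] tilt [0.   0.01] w 0.173
```

>>> move_arm(
  series=[
    [0,0,-0.05,0,0,0],
    [0,0,0,0,0,0],
    [0,0,0,0,0,0],
  ],
)

```text
clock: 13.05
position: [0.5406, 0.1501, 0.1108]
ee_rot: [0.421, 3.113, 0.0]
force: [-4.1, -0.3, 2.8]
width: 0.167
```

```bash
python3 st.py
```

```text
t 13.05 [540.6 150.1 110.8] yaw -15.41 F [-4.1 -0.3  2.8] M [-0.19  0.41 -0.06] tilt [0.   0.01] w 0.167
```

The outside force is along -x, so the lone foot is riding on the +x side of the cone. I'll nudge it along -x in the stage frame.

>>> move_arm(
  series=[
    [-0.05,0.013,0,0,0,0],
    [0,0,0,0,0,0],
    [0,0,0,0,0,0],
  ],
)

```text
clock: 13.35
position: [0.5402, 0.1501, 0.1108]
ee_rot: [0.422, 3.113, 0.0]
force: [-2.5, 0.2, 2.6]
width: 0.174
```

```bash
python3 st.py
```

```text
t 13.35 [540.2 150.1 110.8] yaw -15.42 F [-2.5  0.2  2.6] M [-0.24  0.23 -0.01] tilt [0.01 0.  ] w 0.174
```

>>> move_arm(
  series=[
    [-0.05,0.013,0,0,0,0],
    [0,0,0,0,0,0],
    [0,0,0,0,0,0],
  ],
)

```text
clock: 13.65
position: [0.5396, 0.1501, 0.1107]
ee_rot: [0.422, 3.113, -0.0]
force: [-1.8, -1.0, 2.2]
width: 0.174
```

```bash
python3 st.py
```

```text
t 13.65 [539.6 150.1 110.7] yaw -15.43 F [-1.8 -1.   2.2] M [-0.41  0.15 -0.06] tilt [ 0.   -0.01] w 0.174
```

>>> move_arm(
  series=[
    [-0.05,0.013,0,0,0,0],
    [0,0,0,0,0,0],
    [0,0,0,0,0,0],
  ],
)

```text
clock: 13.95
position: [0.5395, 0.1501, 0.1108]
ee_rot: [0.422, 3.112, -0.0]
force: [0.4, -1.9, 0.8]
width: 0.172
```

```bash
python3 st.py
```

```text
t 13.95 [539.5 150.1 110.8] yaw -15.44 F [ 0.4 -1.9  0.8] M [-0.68 -0.29 -0.  ] tilt [ 0.04 -0.01] w 0.172
```

>>> move_arm(
  series=[
    [0,-0.05,0,0,0,0],
    [0,0,0,0,0,0],
    [0,0,0,0,0,0],
  ],
)

```text
clock: 14.25
position: [0.5394, 0.15, 0.1108]
ee_rot: [0.421, 3.113, 0.001]
force: [2.6, -0.8, 1.6]
width: 0.171
```

```bash
python3 st.py
```

```text
t 14.25 [539.4 150.  110.8] yaw -15.42 F [ 2.6 -0.8  1.6] M [-0.37 -0.58 -0.04] tilt [0.04 0.02] w 0.171
```

>>> move_arm(
  series=[
    [0,-0.05,0,0,0,0],
    [0,0,0,0,0,0],
    [0,0,0,0,0,0],
  ],
)

```text
clock: 14.55
position: [0.5393, 0.1499, 0.1108]
ee_rot: [0.421, 3.113, 0.001]
force: [3.5, 1.8, -0.7]
width: 0.171
```

```bash
python3 st.py
```

```text
t 14.55 [539.3 149.9 110.8] yaw -15.4 F [ 3.5  1.8 -0.7] M [ 0.24 -0.72 -0.1 ] tilt [0.04 0.04] w 0.171
```

>>> move_arm(
  series=[
    [0,0,-0.03,0,0,0],
    [0,0,0,0,0,0],
    [0,0,0,0,0,0],
  ],
)

```text
clock: 14.85
position: [0.5394, 0.1499, 0.1107]
ee_rot: [0.421, 3.113, 0.001]
force: [2.6, 2.5, 1.7]
width: 0.175
```

```bash
python3 st.py
```

```text
t 14.85 [539.4 149.9 110.7] yaw -15.4 F [2.6 2.5 1.7] M [ 0.65 -0.77 -0.03] tilt [0.04 0.04] w 0.175
```

The position now resists sideways pushes (a 1 mm command moved it 0.2 mm) and z is 110.7 against 110.6 expected seated. So it's captured in its seats. I'll relieve the side load, then let go.

>>> move_arm(
  series=[
    [0.04,0.05,0,0,0,0],
    [0,0,0,0,0,0],
    [0,0,0,0,0,0],
  ],
)

```text
clock: 15.15
position: [0.5394, 0.1499, 0.1104]
ee_rot: [-0.421, -3.113, -0.0]
force: [2.8, 2.0, 2.1]
width: 0.174
```

```bash
python3 st.py
```

```text
t 15.15 [539.4 149.9 110.4] yaw -15.42 F [2.8 2.  2.1] M [ 0.42 -0.62 -0.12] tilt [-0.  0.] w 0.174
```

>>> move_arm(
  series=[
    [0,0,0,0,0,0],
    [0,0,0,0,0,0],
    [0,0,0,0,0,0],
    [0,0,0,0,0,0],
    [0,0,0,0,0,0],
    [0,0,0,0,0,0],
  ],
  grip=0.5,
)

```text
clock: 15.75
position: [0.5394, 0.1498, 0.1104]
ee_rot: [-0.421, -3.113, 0.0]
force: [0.3, -0.6, -0.0]
width: 0.499
```

```bash
python3 st.py
```

```text
t 15.75 [539.4 149.8 110.4] yaw -15.42 F [ 0.3 -0.6 -0. ] M [-0.01 -0.02  0.02] tilt [-0.01 -0.  ] w 0.499
```

Released with no residual load. I'll rise, shut the gripper and check the seating.

>>> move_arm(
  series=[
    [0,0,1,0,0,0],
    [0,0,3,0,0,0],
    [0,0,4,0,0,0],
    [0,0,4,0,0,0],
    [0,0,2,0,0,0],
    [0,0,0,0,0,0],
    [0,0,0,0,0,0],
    [0,0,0,0,0,0],
  ],
)

```text
clock: 16.55
position: [0.5388, 0.1497, 0.2495]
ee_rot: [-0.421, -3.112, 0.001]
force: [0.6, 0.2, -0.6]
width: 0.5
```

```bash
python3 st.py; python3 - <<'E'
from h import *
np.set_printoptions(precision=1,suppress=True)
w=cam('wrist');s=cam('side')
a=np.radians(-15.4);Rz=np.array([[np.cos(a),-np.sin(a),0],[np.sin(a),np.cos(a),0],[0,0,1]])
P=np.array([[75,62,85.6],[75,-62,85.6],[-75,-62,85.6],[-75,62,85.6]])/1000@Rz.T+[.5394,.1498,0]
T=np.array([[75,70,64],[75,-70,64],[-75,-70,64],[-75,70,64]])/1000@Rz.T+[.5394,.1498,0]
g=np.zeros((600,800,3),np.uint8)
def draw(c,f,box):
    x,y,W,H=box
    o=cv2.resize(c['img'][y:y+H,x:x+W],None,fx=f,fy=f,interpolation=cv2.INTER_CUBIC)
    cv2.polylines(o,[np.int32((proj(c,P)-[x,y]+.5)*f)],True,(255,0,0),1)
    return o
A=draw(w,2,(140,70,256,200));u,v=proj(s,[.54,.15,.08])[0].astype(int)
B=draw(s,5,(u-40,v-30,80,60))
g[:300,:400]=B;g[300:,:400]=cv2.resize(s['img'][v-30:v+30,u-40:u+40],(400,300),interpolation=cv2.INTER_CUBIC)
g[:312,400:]=cv2.resize(A,(400,312))
cv2.imwrite('pics/r1.png',g[:,:,::-1])
E
```

```text
t 16.55 [538.8 149.7 249.5] yaw -15.41 F [ 0.6  0.2 -0.6] M [0.01 0.03 0.02] tilt [-0.1  -0.03] w 0.5
```

View pics/r1.png

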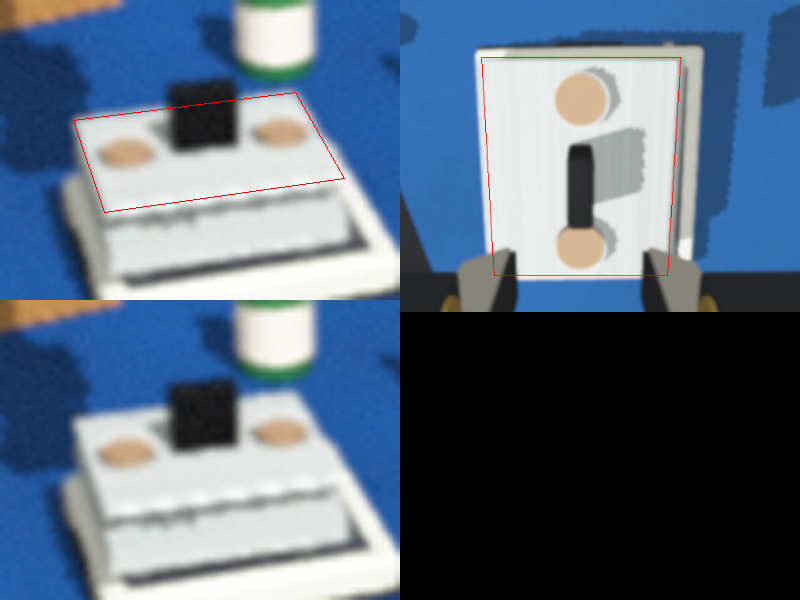

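The side and wrist views both match the predicted seated outline, with the plate level. I'll shut the fingers and come down above the handle.

>>> move_arm(
  series=[
    [0,0,0,0,0,0],
    [0,0,-1,0,0,0],
    [0,0,-1,0,0,0],
    [0,0,-1,0,0,0],
    [0,0,-1,0,0,0],
    [0,0,-1,0,0,0],
    [0,0,-1,0,0,0],
    [0,0,-1,0,0,0],
  ],
  grip=0,
  force=20,
)

```text
clock: 17.45
position: [0.5394, 0.1499, 0.1795]
ee_rot: [-0.421, -3.113, 0.0]
force: [0.3, 0.9, -0.1]
width: 0.01
```

>>> move_arm(
  series=[
    [0,0,-1,0,0,0],
    [0,0,-0.8,0,0,0],
    [0,0,-0.4,0,0,0],
    [0,0,0,0,0,0],
    [0,0,0,0,0,0],
  ],
)

```text
clock: 17.95
position: [0.5397, 0.1499, 0.1587]
ee_rot: [0.421, 3.113, 0.0]
force: [-0.9, -0.4, -1.0]
width: -0.0
```

```bash
python3 st.py
```

```text
t 17.95 [539.7 149.9 158.7] yaw -15.42 F [-0.9 -0.4 -1. ] M [ 0.03  0.05 -0.05] tilt [0.02 0.01] w -0.0
```

>>> move_arm(
  series=[
    [0,0,-0.4,0,0,0],
    [0,0,-0.3,0,0,0],
    [0,0,0,0,0,0],
    [0,0,0,0,0,0],
  ],
)

```text
clock: 18.35
position: [0.5394, 0.1499, 0.1514]
ee_rot: [-0.421, -3.113, 0.0]
force: [0.9, 0.2, 0.1]
width: 0.007
```

>>> move_arm(
  series=[
    [0,0,-0.1,0,0,0],
    [0,0,0,0,0,0],
    [0,0,0,0,0,0],
  ],
)

```text
clock: 18.65
position: [0.5395, 0.1499, 0.1505]
ee_rot: [0.422, 3.113, 0.0]
force: [-0.0, -0.2, 0.7]
width: 0.002
```

>>> move_arm(
  series=[
    [0,0,-0.1,0,0,0],
    [0,0,0,0,0,0],
    [0,0,0,0,0,0],
  ],
)

```text
clock: 18.95
position: [0.5396, 0.1499, 0.1496]
ee_rot: [0.421, 3.113, 0.0]
force: [-0.5, -0.1, 2.0]
width: 0.0
```

>>> move_arm(
  series=[
    [0,0,-0.1,0,0,0],
    [0,0,0,0,0,0],
    [0,0,0,0,0,0],
  ],
)

```text
clock: 19.25
position: [0.5396, 0.1499, 0.1486]
ee_rot: [0.421, 3.113, 0.0]
force: [-0.2, -0.0, 4.1]
width: 0.004
```

>>> move_arm(
  series=[
    [0,0,-0.1,0,0,0],
    [0,0,0,0,0,0],
    [0,0,0,0,0,0],
  ],
)

```text
clock: 19.55
position: [0.5396, 0.15, 0.1475]
ee_rot: [0.421, 3.113, 0.0]
force: [-0.0, 0.3, 5.5]
width: 0.004
```

The force follows the spring law (about 3 mm now, zero at TCP z of about 0.1503). I'll go 3 mm further and hold.

>>> move_arm(
  series=[
    [0,0,-0.1,0,0,0],
    [0,0,-0.1,0,0,0],
    [0,0,-0.1,0,0,0],
    [0,0,0,0,0,0],
    [0,0,0,0,0,0],
  ],
)

```text
clock: 20.05
position: [0.5396, 0.15, 0.1449]
ee_rot: [0.421, 3.113, 0.001]
force: [-1.6, 0.5, 8.7]
width: 0.006
```

>>> move_arm(
  series=[
    [0,0,0,0,0,0],
    [0,0,0,0,0,0],
    [0,0,0,0,0,0],
    [0,0,0,0,0,0],
  ],
)

```text
clock: 20.45
position: [0.5396, 0.15, 0.1449]
ee_rot: [0.421, 3.113, 0.001]
force: [-0.9, 0.1, 9.6]
width: 0.005
```

>>> move_arm(
  series=[
    [0,0,-0.06,0,0,0],
    [0,0,0,0,0,0],
    [0,0,0,0,0,0],
    [0,0,0,0,0,0],
    [0,0,0,0,0,0],
    [0,0,0,0,0,0],
    [0,0,0,0,0,0],
    [0,0,0,0,0,0],
  ],
)

```text
clock: 21.25
position: [0.5396, 0.15, 0.1444]
ee_rot: [0.421, 3.113, 0.001]
force: [-1.5, -0.6, 9.2]
width: 0.005
```

>>> move_arm(
  series=[
    [0,0,0,0,0,0],
    [0,0,0,0,0,0],
    [0,0,0.1,0,0,0],
    [0,0,0.1,0,0,0],
    [0,0,0.2,0,0,0],
    [0,0,0.2,0,0,0],
    [0,0,0.2,0,0,0],
    [0,0,0.3,0,0,0],
  ],
)

```text
clock: 22.05
position: [0.539, 0.1497, 0.1545]
ee_rot: [-0.421, -3.112, 0.001]
force: [-0.3, -0.2, -0.8]
width: 0.003
```

>>> move_arm(
  series=[
    [0,0,1,0,0,0],
    [0,0,3,0,0,0],
    [0,0,4,0,0,0],
    [0,0,3,0,0,0],
    [0,0,0,0,0,0],
    [0,0,0,0,0,0],
  ],
)

```text
clock: 22.65
position: [0.5397, 0.15, 0.2657]
ee_rot: [0.421, 3.112, 0.002]
force: [-0.3, -0.6, -0.7]
width: 0.003
```

```bash
python3 st.py; python3 - <<'E'
from h import *
w=cam('wrist');s=cam('side')
a=np.radians(-15.4);Rz=np.array([[np.cos(a),-np.sin(a),0],[np.sin(a),np.cos(a),0],[0,0,1]])
P=np.array([[75,62,85.6],[75,-62,85.6],[-75,-62,85.6],[-75,62,85.6]])/1000@Rz.T+[.5394,.1498,0]
g=np.zeros((600,800,3),np.uint8)
u,v=proj(s,[.54,.15,.08])[0].astype(int)
o=cv2.resize(s['img'][v-30:v+30,u-40:u+40],(400,300),interpolation=cv2.INTER_CUBIC)
cv2.polylines(o,[np.int32((proj(s,P)-[u-40,v-30]+.5)*5)],True,(255,0,0),1)
g[:300,:400]=o
o=cv2.resize(w['img'],(400,300));cv2.polylines(o,[np.int32(proj(w,P)*400/512)],True,(255,0,0),1);g[:300,400:]=o
g[300:,:400]=cv2.resize(s['img'],(400,300))
cv2.imwrite('pics/r2.png',g[:,:,::-1])
E
```

```text
t 22.65 [539.7 150.  265.7] yaw -15.42 F [-0.3 -0.6 -0.7] M [ 0.03 -0.02 -0.02] tilt [0.09 0.04] w 0.003
```

View pics/r2.png

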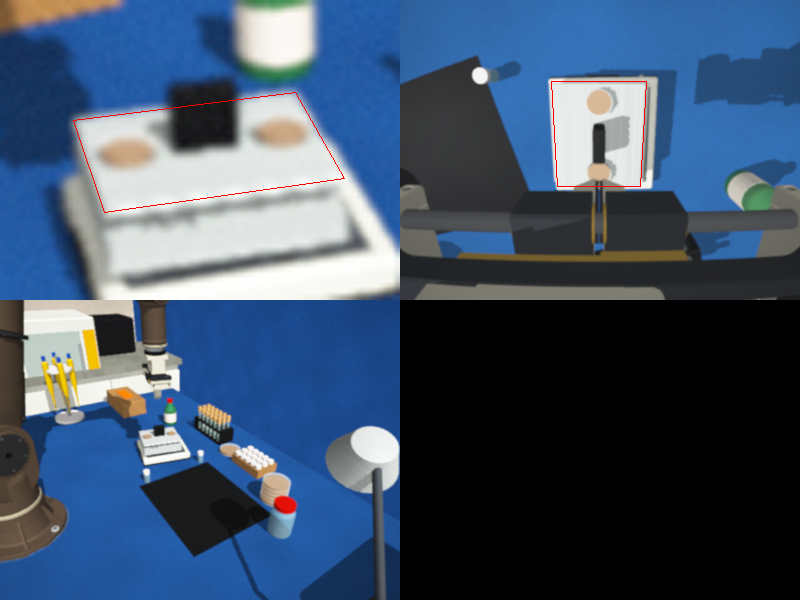

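The stage sits level in its seats at the predicted outline, the table is back up, the vials and other items are undisturbed, and the gripper is clear. I'll hand the job in.

```bash
python3 -c "from h import *; print(workorder.sign_off())"
```

```text
the job is handed in; nothing more can be done
None
```

The stage top is in its three seats on the imager, bedded in and released. The job was handed in at about 23 s of the 72 s allowed; the sign-off gave no verdict.

- **Pick and place:** I gripped the stage by its handle, carried it level and turned it 42° to line up with the table. Lowering it, I nudged it about 1.5 mm along x and 1 mm in y until sideways pushes were resisted. TCP height when I let go was 110.4 mm, against 110.6 mm expected for seated.
- **Bedding in:** I pushed on the handle top with shut fingers and held it near full depth for about 1.5 s. The table gave about 5.9 mm by position and about 5.6 mm by force (9.2–9.6 N plus the stage's weight). No reading came near 9 mm.
- **Last checks:** After I lifted away, the side and wrist pictures showed the plate level, matching the predicted seated outline with the table up. Force on the tool was about zero. The vials and other items looked in place in the pictures; I did not measure them.
- **Not seen directly:** The feet cannot be seen in their seats, so seating rests on the height, the resistance to nudges and the outline match.

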